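Change the bench capper over from the tall bottle to the short one

ROBOT

A 6-joint arm with a two-finger parallel gripper is mounted at the origin on the work surface. World frame = base frame: x ahead of the robot, y to its left, z up, the work surface at z = 0. Lengths are in m, angles in rad, forces in N, time in s.
With the tool pointing down it reaches from about 0.35 to 0.875 m from the base axis. Payload 15.5 kg.
Tool frame: the origin (TCP) lies midway between the tips of the shut fingers; the grasp point (between the pads) lies 19 mm behind it (r.grip_depth is the distance from the TCP to the grasp point, in m); z points along the fingers, y is the line along which they close (so a half turn about z gives the same grasp; the last joint's range is limited). The gripper opens to 85 mm and grips with 20 to 120 N. Pads are 22 mm wide; open, the fingers measure 114 mm over their backs; the gripper's body (76 mm by 85 mm) begins 54 mm behind the grasp point. The pads swing forward as they close: fully open they stand 13 mm farther back than shut.
Start: joints at [-1.274, 0.494, 1.345, -0, 1.302, -0.096], TCP at [0.239, -0.578, 0.231] pointing down, gripper open.
Joint ranges: [-2.91, 2.91], [-0.82, 2.16], [0.22, 2.67], [-1.22, 4.37], [0.12, 2.79], [-3.08, 3.08]. Speed limits (rad/s): [1.89, 1.89, 2.57, 3.01, 3.01, 3.01].

INTERFACE

Orientations are given as a rotation vector (axis times angle).
In Python, from workcell import r gives the robot as it stands.
- The arm moves only by the shell command python3 -m crank 'ROWS' [OPENING] [FORCE]. ROWS is rows parted by semicolons, their numbers by spaces, 1 to 8 of them, each of 6 numbers: dx, dy, dz in m, then a rotation vector rx, ry, rz in rad; each row is the pose to reach, as a shift and turn from the pose commanded when the command began, along the tool's axes at that moment; what a row does not reach only later rows make up. A row lasts 1/10 s, in which the tool goes at most 0.05 m and 0.15 rad, less where a joint would pass 70% of its speed; a pose out of reach is approached as far as the arm can. OPENING is the opening from 0.0 (shut) to 1.0 (fully open), set as the command begins (- or left out keeps the last). The fingers move at their own pace and stop on an object; FORCE is the grip in N (left out, the last holds). Time passes only in rows, so rows that do not move let the fingers close. It prints the time, the measured TCP pose, the force, the opening and the grip force at its end.
- r.sense(): the state, without advancing time (a new reading comes with each control period).
- r.get_image(name): name is "scene" or "top" or "wrist"; returns a dict with "image" (400x640x3 uint8, blue, green, red), "fx", "fy", "cx", "cy" (pixels), "rvec" (rotation vector, rad) and "tvec" (3), from world to camera coordinates, as OpenCV has them. Camera axes: x right, y down, z forward; pixel columns grow to the right and rows downward; lengths in m; the calibration is good to about 2 mm. A picture is of the moment at which its call begins. There is no depth.
- r.job_done(): hands the job in; it is judged then, once.
The state is a dict: "time": time; "joints": joint angles; "joint_velocities": joint speeds; "joint_efforts": joint torques, N m; "eef_pos": TCP position; "orientation": TCP orientation; "force": force on the tool from outside, world axes, zero at the start; "moment": the same for the moment, N m; "width": opening from 0.0 (shut) to 1.0 (fully open); "gripper_force": force on a finger pad.
Only numpy, scipy, OpenCV 4.12 (cv2) and the standard library are available. Lean on these libraries where they do the work, as an engineer would, in place of code of your own. Each camera call takes 0.05 s, during which the arm holds its last target. There are 200 camera calls.

TASK

Change the bench capper over from tall bottles to short ones: the tall blue-capped bottle standing in the capper's nest and the short white-capped bottle standing in the crate must change places, with the yellow and the white spacer rings lying flat in the nest, in either order, under the short bottle, so that its cap comes up to the same height. One bottle can be parked meanwhile on the grey mat or on any free spot of the bench, and at the end both stand upright, the blue one in the crate cell that the white one left. The bottles are glass: set them down, do not drop, ram or topple them, and leave the black ring and the green-capped and red-capped bottles where they are.

Things in the scene. Friction and masses are not known exactly. Their poses are not given: they have to be found in the camera images.
- blue_bottle: Tall clear glass bottle, blue capsule, loose, 0.38 kg (+-20%), 170 mm high. Origin at the centre of its underside, z up. Body 54 mm in diameter up to 96 mm, shoulder to 120 mm, neck 25 mm; the capsule, 130 to 170 mm up, is 30 to 33 mm in diameter: grip it there from above. Starts upright in the capper's nest.
- white_bottle: Short clear glass bottle, white capsule, loose, 0.26 kg (+-20%), 140 mm high. Origin at the centre of its underside, z up. Body 54 mm in diameter up to 66 mm, shoulder to 90 mm, neck 25 mm; the capsule, 100 to 140 mm up, is 30 to 33 mm in diameter. Starts upright in one of the three crate cells.
- yellow_ring: Yellow plastic spacer ring lying flat on the bench, loose, 45 g: outer diameter 55 mm, hole 28 mm, 18 mm thick. Origin at the centre of its underside. To go into the nest.
- white_ring: White plastic spacer ring lying flat on the bench, loose, 30 g: outer diameter 55 mm, hole 28 mm, 12 mm thick. Origin at the centre of its underside. To go into the nest.
- black_ring: Black plastic spacer ring lying flat on the bench, loose, 20 g: outer diameter 55 mm, hole 28 mm, 8 mm thick. Origin at the centre of its underside. Not needed: leave it alone.
- capper: Grey bench capper, fixed. Origin on the bench, on the axis of its blue cup-shaped nest: inner diameter 59 mm, floor 16 mm above the bench, straight wall up to 52 mm, flaring to 76 mm inner, 84 mm outer diameter at the rim, 64 mm up. Base plate 12 mm thick. Column 380 mm high, 170 mm to the capper's +y (54 mm collar); head swivelled away beyond it. Rings let go level in the mouth fall to the floor.
- crate: Low open wooden crate, fixed, 280 mm along its x, 100 mm along its y, 66 mm high, walls and floor 6 mm. Origin at the centre of its underside. Two cross walls make three cells in a row along its x, each 85 by 88 mm, centred at x = -91, 0 and +91 mm, y = 0; floor 6 mm above the bench. One bottle in each at the start.
- mat: Round grey mat with a thin black circle, fixed flat on the bench, 104 mm in diameter, 3 mm thick, empty. Origin at the centre of its underside. A free spot to park a bottle.
- green_bottle: Tall bottle with a green capsule in a crate cell, same size as the blue one (170 mm high, origin at the centre of its underside). Loose; leave it alone.
- red_bottle: Tall bottle with a red capsule in a crate cell, same size as the blue one (170 mm high, origin at the centre of its underside). Loose; leave it alone.
There are look-alikes about, which are no part of the job. Several things have the shape of the white_ring; the one meant has the colours described above.

How it is judged:
At the end, for the whole second after the job is handed in: Both rings flat in the nest (within 6 mm of its axis), white bottle upright on them (within 8 mm, underside 43-50 mm above the bench), blue bottle upright on the floor of the free crate cell (tilt < 0.1 rad); all released, at rest; green and red bottles and black ring within 20 mm of their starts (horizontal distance between each of yellow_ring, white_ring and capper below 0.006 m and angle between each of yellow_ring, white_ring's own z axis and vertical below 0.08 rad and height (world z) of yellow_ring below 0.032 m and height (world z) of white_ring below 0.038 m and horizontal distance between white_bottle and capper below 0.008 m and z of white_bottle in the frame of capper between 0.043 and 0.05 m and angle between each of white_bottle, blue_bottle's own z axis and vertical below 0.1 rad and x of blue_bottle in the frame of crate between -0.13 and 0.13 m and y of blue_bottle in the frame of crate between -0.04 and 0.04 m and height (world z) of blue_bottle below 0.011 m and contact force between each of blue_bottle, white_bottle and the fingers below 0.1 N and linear speed of each of blue_bottle, white_bottle below 0.02 m/s and distance of each of green_bottle, red_bottle, black_ring from where it was at the start of the episode below 0.02 m); the robot touches nothing.
It fails at once if the green or the red bottle is pushed more than 20 mm away or tipped (distance of any of green_bottle, red_bottle from where it was at the start of the episode above 0.02 m or angle between any of green_bottle, red_bottle's own z axis and vertical above 0.4 rad).
It fails at once if the black ring is moved more than 20 mm (distance of black_ring from where it was at the start of the episode above 0.02 m).
It fails at once if the blue or the white bottle is toppled (angle between any of blue_bottle, white_bottle's own z axis and vertical above 0.7 rad).
It fails at once if the blue or the white bottle is rammed into the capper or the crate (over 90 N) (contact force between any of blue_bottle, white_bottle and capper above 90 N or contact force between any of blue_bottle, white_bottle and crate above 90 N).
It fails at once if the blue or the white bottle is dropped from more than about 25 mm ((contact force between blue_bottle and the fingers below 0.05 N and linear speed of blue_bottle above 0.7 m/s) or (contact force between white_bottle and the fingers below 0.05 N and linear speed of white_bottle above 0.7 m/s)).
It also fails if it takes over 141 s, if anything falls off the work surface, if the arm or the gripper's body presses on something with over 40 N, if the wrist force passes 120 N, or if a joint passes its speed limit or range.

## Working session

There is one attempt and no reset: what is moved stays moved. The work goes in short steps, Python scripts to look and compute and a shell command to move; the robot and the scene stay as the last step left them, time stands still between calls to the robot, and variables do not carry over. Pictures are saved under pics/ and viewed, at most 14 in all, crops included, and the job is handed in when it is done.

```bash
ls; mkdir -p pics
python3 - <<'E'
from workcell import r
import cv2,json
for n in("top","scene"):
    d=r.get_image(n);cv2.imwrite(f"pics/{n}0.png",d["image"])
    print(n,d["fx"],d["fy"],d["cx"],d["cy"],d["rvec"],d["tvec"])
s=r.sense();print(s)
E
```

```text
pics
top 387.5848899461773 387.5848899461773 316.75496223184814 196.70513679385175 [ 2.13363051 -2.1989105   0.09632938] [0.01198746 0.48487756 0.75692373]
scene 476.2512073189011 476.2512073189011 322.4827435977843 211.12913385173155 [ 2.39414893  0.88744515 -0.29405063] [-0.36382554 -0.24338902  1.35947648]
{'time': 0.1, 'joints': array([-1.27447937e+00,  4.94109429e-01,  1.34598447e+00, -1.74455713e-05,
        1.30251312e+00, -9.54816932e-02]), 'joint_velocities': array([ 0.00020562, -0.00044329, -0.00171892,  0.00074956,  0.00208913,
        0.0015568 ]), 'joint_efforts': array([ 3.29838804e-04, -8.83591890e+01, -3.84559608e+01, -9.54107782e-05,
        5.25394848e-03,  1.21999706e-04]), 'eef_pos': array([ 0.23858257, -0.57736507,  0.23079581]), 'orientation': array([-3.08051374e+00, -6.11318052e-01,  1.85958496e-04]), 'force': array([-0.29683828,  0.43909658, -0.38715024]), 'moment': array([-0.04605809,  0.05630257, -0.04733069]), 'gripper_force': 0.0, 'width': 1.000874932538539}
```

View pics/top0.png

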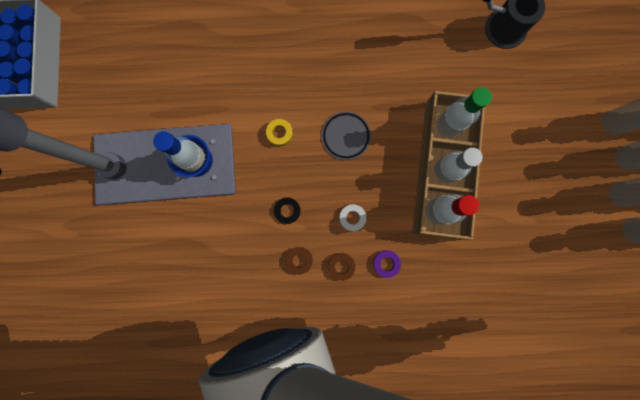

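View pics/scene0.png

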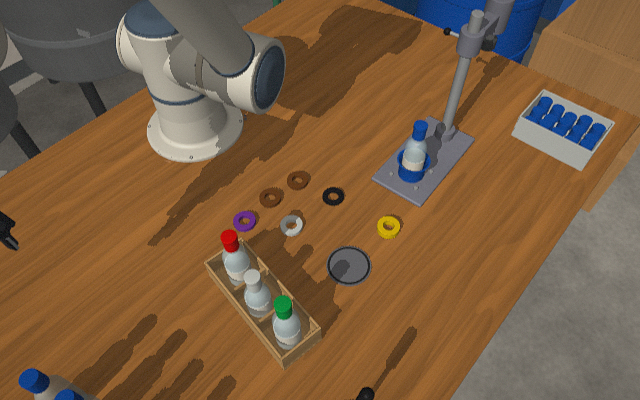

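The top view shows:
- Capper nest with the blue bottle at about (185,155), yellow ring (279,132), mat (346,135), black ring (287,210) and white ring (353,218).
- Crate caps: green (480,98), white (472,158), red (467,206).

Look-alikes for the white ring are brown (296,261), brown (340,266), purple (387,264), black (287,210, to be left alone) and yellow (279,132, wanted). I choose the white-grey one at (353,218). The blue caps in the box at top left are not the blue bottle.

Next I measure, using a close crop to check the choice.

```bash
cat > h.py <<'E'
import cv2,numpy as np
from workcell import r
def P(d):
    R=cv2.Rodrigues(np.array(d["rvec"]))[0];return R,np.array(d["tvec"]).ravel()
def unproj(d,u,v,z):
    R,t=P(d);c=-R.T@t
    w=R.T@np.array([(u-d["cx"])/d["fx"],(v-d["cy"])/d["fy"],1]);return c+w*(z-c[2])/w[2]
def proj(d,p):
    R,t=P(d);q=R@np.array(p)+t;return q[0]/q[2]*d["fx"]+d["cx"],q[1]/q[2]*d["fy"]+d["cy"]
def blob(img,x,y,rad,f):
    "pixels near (x,y) passing f(b,g,r): centroid of hull (filled) and enclosing circle"
    b,g,rr=[img[:,:,i].astype(int) for i in range(3)]
    m=f(b,g,rr).astype(np.uint8)
    k=np.zeros_like(m);cv2.circle(k,(int(x),int(y)),rad,1,-1);m&=k
    cs,_=cv2.findContours(m,cv2.RETR_EXTERNAL,cv2.CHAIN_APPROX_NONE)
    c=max(cs,key=cv2.contourArea);hull=cv2.convexHull(c)
    M=cv2.moments(hull);el=cv2.fitEllipse(hull)
    return M["m10"]/M["m00"],M["m01"]/M["m00"],el
E
python3 - <<'E'
from h import *
d=r.get_image("top");im=d["image"]
Y=lambda b,g,r:(r-b>80)&(g-b>60)
W=lambda b,g,r:(abs(r-b)<45)&(r>115)
B=lambda b,g,r:(b-r>70)
K=lambda b,g,r:(r<45)
for n,x,y,rad,f,z in [("yellow",279,132,20,Y,.018),("white",353,218,20,W,.012),("black",287,210,20,K,.008),("mat",346,135,30,lambda b,g,r:(r-b<25),.003),
  ("wcap",472,158,11,W,.146),("gcap",480,98,14,lambda b,g,r:g-r>50,.176),("rcap",467,206,14,lambda b,g,r:r-g>110,.176),("bcap",165,142,16,B,.186),("nest",189,156,32,B,.064)]:
    u,v,e=blob(im,x,y,rad,f);p=unproj(d,u,v,z);R,t=P(d);q=(R@p+t)[2]
    print(n,round(u,1),round(v,1),p.round(4),"diam mm",np.round(np.array(e[1])*q/d["fx"]*1000,1))
for u,v in[(436,93),(484,98),(472,237),(415,231)]:print("crate",unproj(d,u,v,.066).round(4))
for u,v in[(93,134),(232,124),(235,194),(96,204)]:print("base",unproj(d,u,v,.012).round(4))
c=cv2.resize(im[60:290,90:500],None,fx=1.9,fy=1.9,interpolation=cv2.INTER_CUBIC);cv2.imwrite("pics/crop.png",c)
E
```

```text
yellow 279.0 131.4 [0.6236 0.0714 0.018 ] diam mm [54.9 56.7]
white 351.8 211.2 [ 0.4545 -0.073   0.012 ] diam mm [37.4 50.6]
black 286.5 210.3 [0.4605 0.0604 0.008 ] diam mm [51.7 53.2]
mat 345.6 135.5 [ 0.6143 -0.0668  0.003 ] diam mm [100.9 102.9]
wcap 472.7 156.4 [ 0.5339 -0.2719  0.146 ] diam mm [30.8 33.1]
gcap 481.6 96.5 [ 0.6281 -0.2814  0.176 ] diam mm [30.4 31.3]
rcap 468.7 204.6 [ 0.4498 -0.2479  0.176 ] diam mm [30.  31.7]
bcap 166.1 141.8 [0.5661 0.2379 0.186 ] diam mm [32.3 45.7]
nest 169.3 143.3 [0.5941 0.2807 0.064 ] diam mm [38.4 46.6]
crate [ 0.6769 -0.2414  0.066 ]
crate [ 0.6637 -0.3338  0.066 ]
crate [ 0.3959 -0.2921  0.066 ]
crate [ 0.4103 -0.186   0.066 ]
base [0.6323 0.4614 0.012 ]
base [0.6442 0.1699 0.012 ]
base [0.4969 0.165  0.012 ]
base [0.485  0.4512 0.012 ]
```

View pics/crop.png

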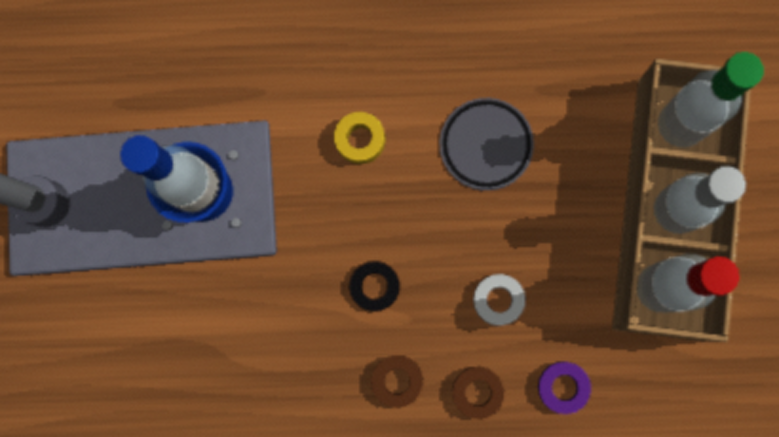

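The crop confirms the white ring at crop (499,299), i.e. pixel (352.6,217.4). It is half shaded by a shadow. The brown and purple rings are clearly different. I'll go up, square the tool with the world axes, and fly to the blue bottle.

```bash
python3 -m crank '0 0 -0.03 0 0 0.13;0 0 -0.06 0 0 0.26;0 0 -0.08 0 0 0.392;0 0 -0.08 0 0 0.392' 1.0
python3 -m crank '0.02 -0.045 0;0.04 -0.09 0' 2>&1 | tail -1
python3 - <<'E'
from h import *
d=r.get_image("top")
print("nest",unproj(d,189.5,155.3,.064),"cap",unproj(d,163.7,142.1,.186),"wring",unproj(d,352.6,217.4,.012))
s=r.sense();print(s["orientation"],s["eef_pos"])
E
```

```text
time: 0.55
eef_pos: [0.239, -0.5786, 0.3141]
orientation: [3.137, -0.007, 0.002]
force: [-0.7, -0.5, -1.0]
width: 0.998
gripper_force: 0.0
ValueError: each row has 6 numbers
nest [0.56920903 0.24116758 0.064     ] cap [0.56568571 0.24186217 0.186     ] wring [ 0.44170823 -0.07410865  0.012     ]
[3.13965106e+00 2.87437142e-04 9.86702705e-04] [ 0.23877131 -0.57804932  0.31226492]
```

```bash
for i in 1; do :; done
python3 -m crank '0.018 -0.0455 0 0 0 0;0.036 -0.091 0 0 0 0;0.054 -0.1365 0 0 0 0;0.072 -0.182 0 0 0 0;0.09 -0.2275 0 0 0 0;0.108 -0.273 0 0 0 0' | sed -n 1,3p
python3 -m crank '0.018 -0.0455 0 0 0 0;0.036 -0.091 0 0 0 0;0.054 -0.1365 0 0 0 0;0.072 -0.182 0 0 0 0;0.09 -0.2275 0 0 0 0;0.108 -0.273 0 0 0 0' | sed -n 1,3p
python3 -m crank '0.018 -0.0455 0 0 0 0;0.036 -0.091 0 0 0 0;0.054 -0.1365 0 0 0 0;0.072 -0.182 0 0 0 0;0.09 -0.2275 0 0 0 0;0.112 -0.274 0 0 0 0;0.112 -0.274 0 0 0 0;0.112 -0.274 0 0 0 0' | sed -n 1,4p
python3 - <<'E'
from h import *
d=r.get_image("wrist");cv2.imwrite("pics/w1.png",d["image"])
R,t=P(d);print(-R.T@t,R[2],R[0]);print(r.sense()["eef_pos"])
E
```

```text
time: 1.2
eef_pos: [0.3466, -0.3024, 0.3102]
orientation: [-3.14, -0.003, 0.002]
time: 1.8
eef_pos: [0.4545, -0.0296, 0.3104]
orientation: [-3.141, -0.004, 0.002]
time: 2.6
eef_pos: [0.5663, 0.243, 0.3095]
orientation: [3.141, 0.005, -0.004]
force: [0.4, -0.3, -0.3]
[0.63913849 0.24301392 0.45255099] [-0.2864893  -0.002776   -0.95807942] [ 0.00399945 -0.99999055  0.0017015 ]
[0.56618491 0.24196985 0.30998185]
```

View pics/w1.png

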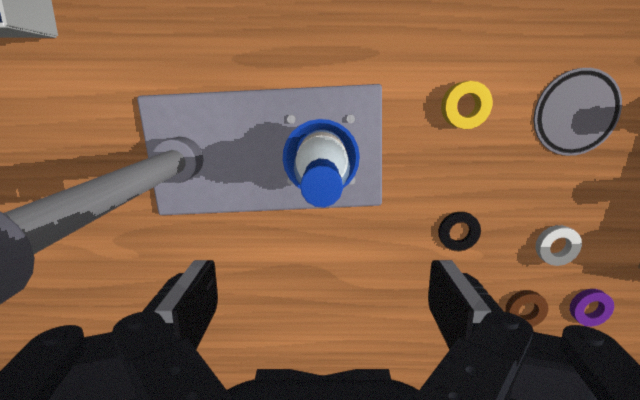

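The wrist view shows the blue cap at (321,187), the nest rim centred near (321,157), the yellow ring at (468,105), the white ring at (560,246) and the mat at (577,111). Both fingers straddle the bottle.

Run:
```python
from h import *
d=r.get_image("wrist");im=d["image"]
Y=lambda b,g,r:(r-b>80)&(g-b>60)
W=lambda b,g,r:(abs(r-b)<45)&(r>80)
for n,x,y,rad,f,z in [("yellow",468,105,32,Y,.009),("white",560,246,30,W,.006),("black",460,231,30,lambda b,g,r:(r<45),.004),("mat",577,111,50,lambda b,g,r:(r-b<25),.003)]:
    u,v,e=blob(im,x,y,rad,f);p=unproj(d,u,v,z);R,t=P(d);q=(R@p+t)[2];print(n,round(u),round(v),p.round(4),np.round(np.array(e[1])*q/d["fx"]*1e3,1))
c=cv2.resize(im[110:230,250:390],None,fx=4,fy=4,interpolation=cv2.INTER_CUBIC)
# predicted circles for nest rim & cap top
for (cx,cy,z,ra) in [(0.5692,.2412,.064,.042),(0.567,.2415,.186,.0155)]:
    for a in np.linspace(0,6.28,60):
        u,v=proj(d,[cx+ra*np.cos(a),cy+ra*np.sin(a),z]);cv2.circle(c,(int((u-250)*4),int((v-110)*4)),1,(0,255,0),-1)
cv2.imwrite("pics/c2.png",c)
```

```text
yellow 467 104 [0.6254 0.0683 0.009 ] [55.1 60.8]
white 557 244 [ 0.4427 -0.0756  0.006 ] [53.7 63. ]
black 458 230 [0.4618 0.0595 0.004 ] [49.8 54.9]
mat 576 111 [ 0.6175 -0.0674  0.003 ] [ 95.8 116.5]
```

View pics/c2.png

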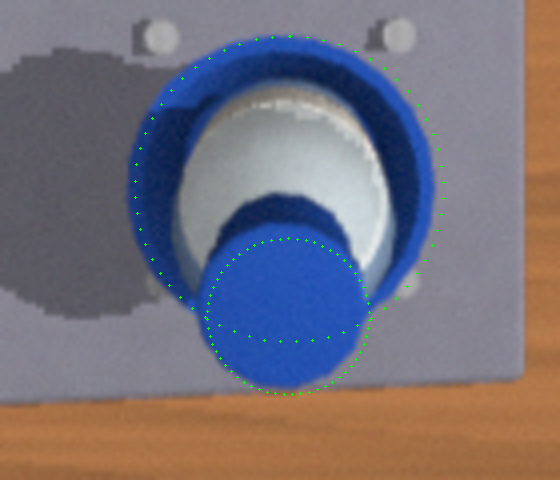

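Overlay against the prediction puts the blue cap at (0.569, 0.242) and the nest axis at about (0.569, 0.243), which agree. I go down, grip the capsule, and lift straight up.

```bash
python3 -m crank '0.003 0 0.045 0 0 0;0.003 0 0.09 0 0 0;0.003 0 0.125 0 0 0;0.003 0 0.145 0 0 0;0.003 0 0.158 0 0 0;0.003 0 0.158 0 0 0;0.003 0 0.158 0 0 0' 
python3 -m crank '0 0 0 0 0 0;0 0 0 0 0 0;0 0 0 0 0 0;0 0 0 0 0 0;0 0 0 0 0 0;0 0 0 0 0 0;0 0 0 0 0 0;0 0 0 0 0 0' 0.0 45
```

```text
time: 3.4
eef_pos: [0.5703, 0.2419, 0.1543]
orientation: [-3.141, 0.001, -0.002]
force: [0.5, 0.0, 0.6]
width: 0.996
gripper_force: 0.0
time: 4.2
eef_pos: [0.5702, 0.2425, 0.1539]
orientation: [-3.141, 0.0, -0.002]
force: [-0.4, 1.0, 6.6]
width: 0.369
gripper_force: 44.3
```

```bash
python3 -m crank '0 0 -0.01 0 0 0;0 0 -0.03 0 0 0;0 0 -0.06 0 0 0;0 0 -0.09 0 0 0;0 0 -0.1 0 0 0;0 0 -0.1 0 0 0'
python3 -m crank '0.002 0.015 0 0 0 0;0.008 0.05 0 0 0 0;0.014 0.095 0 0 0 0;0.02 0.14 0 0 0 0;0.027 0.185 0 0 0 0;0.034 0.23 0 0 0 0;0.04 0.27 0 0 0 0;0.045 0.298 0 0 0 0'
python3 -m crank '0.002 0.01 0 0 0 0;0.002 0.011 0 0 0 0;0.002 0.011 0.04 0 0 0;0.002 0.011 0.08 0 0 0;0.002 0.011 0.1 0 0 0;0.002 0.011 0.106 0 0 0;0.002 0.011 0.109 0 0 0;0.002 0.011 0.109 0 0 0'
```

```text
time: 4.8
eef_pos: [0.5703, 0.2425, 0.2546]
orientation: [-3.141, 0.0, -0.004]
force: [-0.1, 0.3, -3.6]
width: 0.37
gripper_force: 45.1
time: 5.6
eef_pos: [0.6138, -0.0591, 0.2514]
orientation: [3.142, -0.003, -0.005]
force: [0.4, 1.3, -3.0]
width: 0.368
gripper_force: 45.4
time: 6.4
eef_pos: [0.6172, -0.0663, 0.145]
orientation: [3.141, 0.0, 0.002]
force: [-0.5, 0.1, -2.6]
width: 0.369
gripper_force: 45.5
```

```bash
python3 -m crank '0 0 0.001 0 0 0;0 0 0.002 0 0 0;0 0 0.003 0 0 0;0 0 0.003 0 0 0' | sed -n '2p;4p'
python3 -m crank '0 0 0.001 0 0 0;0 0 0.0015 0 0 0;0 0 0.0015 0 0 0' | sed -n '2p;4p'
```

```text
eef_pos: [0.6168, -0.0668, 0.1415]
force: [0.8, -0.4, -3.4]
eef_pos: [0.6176, -0.0668, 0.1409]
force: [-0.2, 0.7, 9.6]
```

Contact with the mat shows as a rise in force. I release and climb, watching for anything dragging.

```bash
python3 -m crank '0 0 0 0 0 0;0 0 0 0 0 0;0 0 0 0 0 0;0 0 0 0 0 0;0 0 0 0 0 0;0 0 0 0 0 0' 1.0
python3 -m crank '0 0 -0.02 0 0 0;0 0 -0.05 0 0 0;0 0 -0.09 0 0 0;0 0 -0.13 0 0 0;0 0 -0.14 0 0 0'
# toward above the yellow ring
python3 -m crank '0 -0.04 0 0 0 0;0 -0.08 0 0 0 0;0.003 -0.12 0 0 0 0;0.005 -0.137 0 0 0 0;0.005 -0.137 0 0 0 0;0.005 -0.137 0 0 0 0' | sed -n 2p
python3 - <<'E'
from h import *
d=r.get_image("wrist");cv2.imwrite("pics/w2.png",d["image"]);im=d["image"]
print(np.mean([r.sense()["eef_pos"]],0))
u,v=proj(d,[.6245,.07,.018]);print(u,v)
E
```

```text
time: 7.7
eef_pos: [0.6168, -0.0667, 0.1397]
orientation: [-3.142, 0.0, 0.0]
force: [0.4, -0.1, -0.5]
width: 1.003
gripper_force: 0.0
time: 8.2
eef_pos: [0.6183, -0.067, 0.2844]
orientation: [3.14, -0.0, 0.01]
force: [1.3, 0.2, 0.5]
width: 0.999
gripper_force: 0.0
eef_pos: [0.6217, 0.0699, 0.2794]
[0.62173754 0.06931815 0.27946072]
321.5880076606553 156.58155165675254
```

View pics/w2.png

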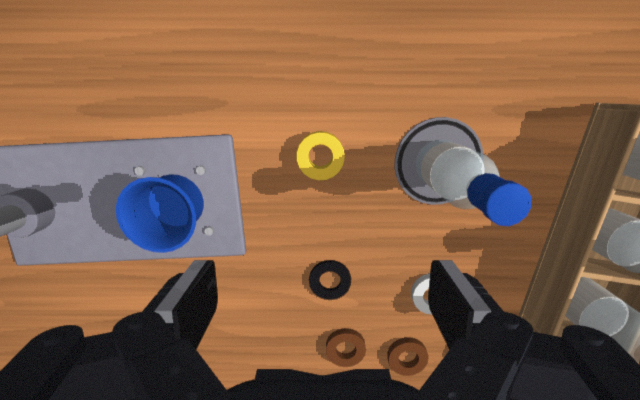

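The blue bottle stands upright on the mat at (440,165). The yellow ring is at (321,156), right where predicted, and the empty nest rim is at about (159,214). I refine the ring and nest from this view.

Run:
```python
from h import *
d=r.get_image("wrist");im=d["image"]
u,v,e=blob(im,321,156,34,lambda b,g,r:(r-b>80)&(g-b>60))
for z in(.009,.018):print("yellow",unproj(d,u,v,z).round(4),e)
u,v,e=blob(im,159,214,60,lambda b,g,r:(b-r>50)); print(e)
for z in(.064,):print("nest outer rim",unproj(d,u,v,z).round(4))
# fit rim: minimise distance of lower-left hull boundary -> scan best circle by overlap
m=((im[:,:,0].astype(int)-im[:,:,2])>50).astype(np.uint8);m[:, :100]=0;m[:,220:]=0;m[265:]=0
cs,_=cv2.findContours(m,0,1);h=cv2.convexHull(max(cs,key=cv2.contourArea)).reshape(-1,2).astype(float)
best=[]
for x in np.arange(.560,.580,.001):
  for y in np.arange(.232,.252,.001):
    pts=np.array([proj(d,[x+.042*np.cos(a),y+.042*np.sin(a),.064]) for a in np.linspace(0,6.28,72)])
    # image rim: lower-half arc should coincide with hull
    low=pts[pts[:,1]>pts[:,1].mean()]
    best.append((np.mean([abs(cv2.pointPolygonTest(h.astype(np.float32).reshape(-1,1,2),tuple(map(float,p)),True)) for p in low]),x,y))
print(sorted(best)[:4]);print(r.sense()["eef_pos"])
```

```text
yellow [0.6245 0.0717 0.009 ] ((319.7870178222656, 155.25326538085938), (48.23720169067383, 49.61708068847656), 24.79326629638672)
yellow [0.626  0.0716 0.018 ] ((319.7870178222656, 155.25326538085938), (48.23720169067383, 49.61708068847656), 24.79326629638672)
((159.3587188720703, 211.48861694335938), (79.50448608398438, 88.55166625976562), 78.99435424804688)
nest outer rim [0.5741 0.24   0.064 ]
[(np.float64(0.42877701022718046), np.float64(0.5700000000000001), np.float64(0.24400000000000002)), (np.float64(0.6265480065661628), np.float64(0.5700000000000001), np.float64(0.24500000000000002)), (np.float64(0.6388821235061024), np.float64(0.5690000000000001), np.float64(0.24400000000000002)), (np.float64(0.767405652048877), np.float64(0.5700000000000001), np.float64(0.24300000000000002))]
[0.6217699  0.06907199 0.27958662]
```

Ring at (0.6255, 0.0717), nest axis at (0.570, 0.244). I descend onto the yellow ring and grip it from outside.

```bash
python3 -m crank '0.003 -0.002 0.045 0 0 0;0.003 -0.002 0.09 0 0 0;0.003 -0.002 0.135 0 0 0;0.003 -0.002 0.18 0 0 0;0.003 -0.002 0.22 0 0 0;0.003 -0.002 0.25 0 0 0;0.003 -0.002 0.27 0 0 0;0.003 -0.002 0.27 0 0 0' 1.0| sed -n '2p;4p'
python3 -m crank '0 0 0.005 0 0 0;0 0 0.009 0 0 0;0 0 0.009 0 0 0' | sed -n '2p;4p'
python3 -m crank '0 0 0 0 0 0;0 0 0 0 0 0;0 0 0 0 0 0;0 0 0 0 0 0;0 0 0 0 0 0;0 0 0 0 0 0' 0.0 30
```

```text
eef_pos: [0.6232, 0.071, 0.0072]
force: [-0.2, 0.8, 0.7]
eef_pos: [0.6252, 0.0721, 0.0014]
force: [0.6, 0.4, 0.2]
time: 10.6
eef_pos: [0.6251, 0.0723, 0.0017]
orientation: [-3.142, 0.0, -0.002]
force: [-2.0, 0.5, 9.7]
width: 0.633
gripper_force: 30.0
```

```bash
python3 -m crank '0 0 -0.01 0 0 0;0 0 -0.04 0 0 0;0 0 -0.08 0 0 0;0 0 -0.1 0 0 0;0 0 -0.1 0 0 0'| sed -n '2p;4,6p'
python3 -m crank '-0.014 -0.043 0 0 0 0;-0.028 -0.086 0 0 0 0;-0.042 -0.129 0 0 0 0;-0.05 -0.16 0 0 0 0;-0.055 -0.172 0 0 0 0;-0.055 -0.172 0 0 0 0;-0.055 -0.172 0 0 0 0'| sed -n '2p;4,6p'
python3 - <<'E'
from h import *
d=r.get_image("wrist");im=d["image"];print([r.sense()["eef_pos"].round(4)])
c=cv2.resize(im[100:400,140:500],None,fx=2,fy=2)
def circ(x,y,z,ra,col):
    for a in np.linspace(0,6.28,90):
        u,v=proj(d,[x+ra*np.cos(a),y+ra*np.sin(a),z]);cv2.circle(c,(int((u-140)*2),int((v-100)*2)),1,col,-1)
p=r.sense()["eef_pos"]
circ(.570,.244,.064,.042,(0,255,0));circ(p[0],p[1],p[2]+.017,.0275,(255,0,255))
cv2.imwrite("pics/c3.png",c)
E
```

```text
eef_pos: [0.6266, 0.0724, 0.1046]
force: [0.3, -0.3, -0.0]
width: 0.627
gripper_force: 32.1
eef_pos: [0.5698, 0.2436, 0.1005]
force: [0.3, -0.5, -0.7]
width: 0.629
gripper_force: 32.0
[array([0.5701, 0.2432, 0.1006])]
```

View pics/c3.png

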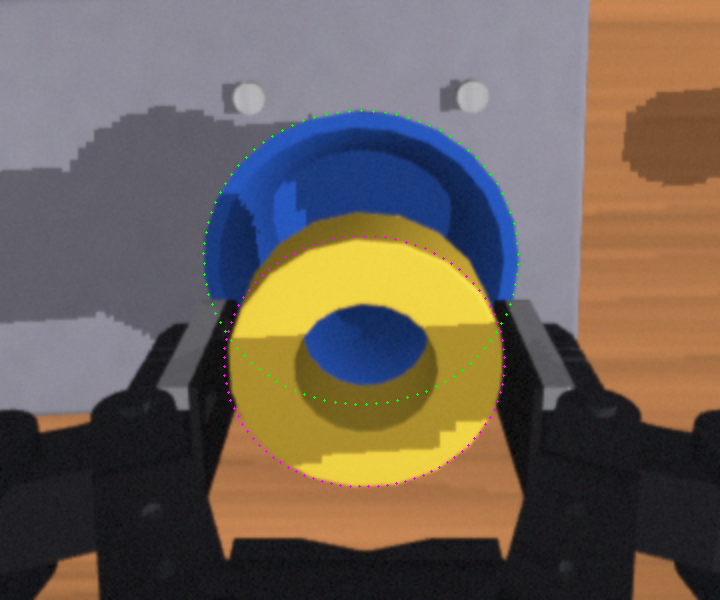

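Nest rim (green) and ring (magenta) match the overlay, so the ring is level and centred. I lower it into the mouth and release.

```bash
python3 -m crank '0 0 0.02 0 0 0;0 0 0.03 0 0 0;0 0 0.034 0 0 0;0 0 0.034 0 0 0'| sed -n '2p;4,6p'
python3 -m crank '0 0 0.002 0 0 0;0 0 0.004 0 0 0;0 0 0.004 0 0 0'| sed -n '2p;4,6p'
```

```text
eef_pos: [0.5697, 0.2436, 0.0663]
force: [0.7, 1.0, -0.5]
width: 0.627
gripper_force: 32.0
eef_pos: [0.5698, 0.2443, 0.0629]
force: [0.2, 0.4, 0.2]
width: 0.626
gripper_force: 32.0
```

```bash
python3 -m crank '0 0 0 0 0 0;0 0 0 0 0 0;0 0 0 0 0 0;0 0 0 0 0 0;0 0 0 0 0 0' 1.0| sed -n '2p;4,6p'
python3 -m crank '0 0 -0.03 0 0 0;0 0 -0.07 0 0 0;0 0 -0.11 0 0 0;0 0 -0.13 0 0 0;0 0 -0.13 0 0 0'| sed -n '2p;4,6p'
python3 - <<'E'
from h import *
d=r.get_image("wrist");im=d["image"];print([r.sense()["eef_pos"].round(4)])
u,v=map(int,proj(d,[.57,.244,.05]));print(u,v)
c=cv2.resize(im[v-60:v+60,u-80:u+80],None,fx=4,fy=4,interpolation=cv2.INTER_CUBIC)
for ra,z,col in((.0295,.034,(0,255,0)),(.0275,.034,(255,0,255))):
  for a in np.linspace(0,6.28,90):
    p=proj(d,[.57+ra*np.cos(a),.244+ra*np.sin(a),z]);cv2.circle(c,(int((p[0]-u+80)*4),int((p[1]-v+60)*4)),1,col,-1)
cv2.imwrite("pics/c4.png",c)
E
```

```text
eef_pos: [0.5698, 0.2443, 0.0628]
force: [-0.3, 0.5, 0.4]
width: 0.999
gripper_force: 0.0
eef_pos: [0.5713, 0.2448, 0.1962]
force: [1.2, 0.7, -0.3]
width: 1.0
gripper_force: 0.0
[array([0.5705, 0.2445, 0.1941])]
322 186
```

View pics/c4.png

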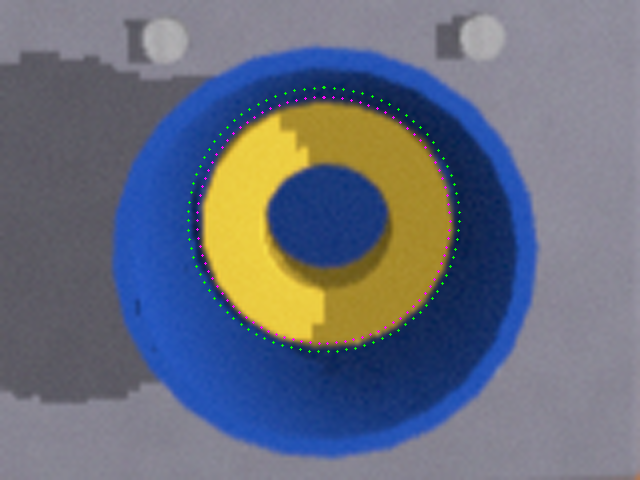

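The yellow ring lies flat on the nest floor; its top matches the predicted circle. Next is the white ring.

```bash
python3 -m crank '-0.017 0.042 0 0 0 0;-0.034 0.084 0 0 0 0;-0.051 0.126 0 0 0 0;-0.068 0.168 0 0 0 0;-0.085 0.21 0 0 0 0;-0.102 0.252 0 0 0 0;-0.12 0.294 0 0 0 0;-0.128 0.319 0 0 0 0'| sed -n '2p;4,6p'
python3 -m crank '0 0 0 0 0 0;0 0 0 0 0 0'| sed -n '2p'
python3 - <<'E'
from h import *
d=r.get_image("wrist");im=d["image"];print([r.sense()["eef_pos"].round(4)])
u,v=map(int,proj(d,[.4422,-.075,.012]));print(u,v)
c=cv2.resize(im[v-60:v+60,u-80:u+80],None,fx=4,fy=4,interpolation=cv2.INTER_CUBIC)
uu,vv,e=blob(im,u,v,48,lambda b,g,r:(r-b<35)&(r>80));print(uu,vv,e,unproj(d,uu,vv,.012),unproj(d,uu,vv,.006))
for a in np.linspace(0,6.28,90):
    p=proj(d,[.4422+.0275*np.cos(a),-.075+.0275*np.sin(a),.012]);cv2.circle(c,(int((p[0]-u+80)*4),int((p[1]-v+60)*4)),1,(0,255,0),-1)
cv2.imwrite("pics/c5.png",c)
E
```

```text
eef_pos: [0.4395, -0.0766, 0.1918]
force: [1.0, -0.4, -0.8]
width: 0.995
gripper_force: 0.0
eef_pos: [0.4413, -0.0748, 0.1921]
[array([ 0.4415, -0.0743,  0.1922])]
322 173
321.31734451942367 171.6249012098 ((321.3127136230469, 171.60243225097656), (59.143184661865234, 59.55702590942383), 136.3213653564453) [ 0.44405377 -0.07433124  0.012     ] [ 0.44275749 -0.07431109  0.006     ]
```

View pics/c5.png

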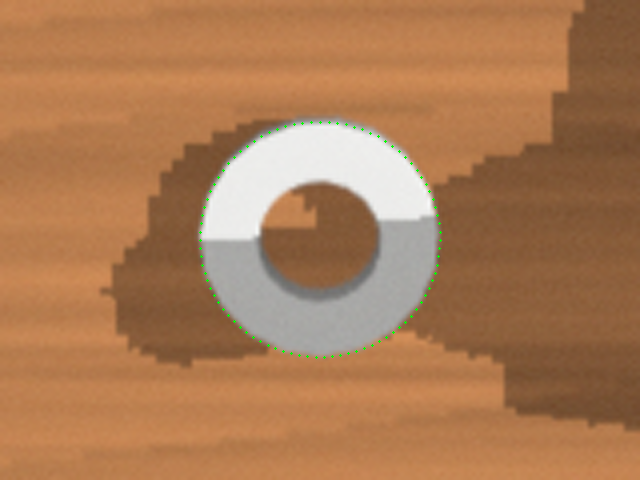

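The white ring matches the prediction at (0.4425, -0.0747). I descend and grip.

```bash
python3 -m crank '0.001 0 0.045 0 0 0;0.001 0 0.09 0 0 0;0.001 0 0.13 0 0 0;0.001 0 0.16 0 0 0;0.001 0 0.18 0 0 0;0.001 0 0.188 0 0 0;0.001 0 0.193 0 0 0;0.001 0 0.193 0 0 0' 1.0| sed -n '2p;4p'
python3 -m crank '0 0 0 0 0 0;0 0 0 0 0 0;0 0 0 0 0 0;0 0 0 0 0 0;0 0 0 0 0 0;0 0 0 0 0 0' 0.0 30
python3 -m crank '0 0 -0.01 0 0 0;0 0 -0.04 0 0 0;0 0 -0.08 0 0 0;0 0 -0.11 0 0 0;0 0 -0.11 0 0 0'| sed -n '2p;4,6p'
```

```text
eef_pos: [0.443, -0.0743, -0.0002]
force: [-0.9, 0.2, 0.3]
time: 16.05
eef_pos: [0.4433, -0.0748, 0.0009]
orientation: [3.141, -0.001, 0.003]
force: [-1.0, 1.0, 17.2]
width: 0.625
gripper_force: 28.0
eef_pos: [0.4445, -0.0752, 0.1137]
force: [0.2, -0.8, -0.2]
width: 0.622
gripper_force: 31.8
```

```bash
python3 -m crank '0.017 -0.042 0 0 0 0;0.034 -0.084 0 0 0 0;0.051 -0.126 0 0 0 0;0.068 -0.168 0 0 0 0;0.085 -0.21 0 0 0 0;0.102 -0.252 0 0 0 0;0.119 -0.294 0 0 0 0;0.127 -0.319 0 0 0 0'| sed -n '2p;4,6p'
python3 -m crank '0 0 0 0 0 0;0 0 0 0 0 0;0 0 0.02 0 0 0;0 0 0.035 0 0 0;0 0 0.042 0 0 0;0 0 0.042 0 0 0'| sed -n '2p;4,6p'
```

```text
eef_pos: [0.5706, 0.2473, 0.1098]
force: [0.7, -0.2, 0.1]
width: 0.62
gripper_force: 31.8
eef_pos: [0.5691, 0.2432, 0.0671]
force: [-0.9, -0.4, -0.1]
width: 0.62
gripper_force: 31.8
```

```bash
python3 -m crank '0.001 0 0.002 0 0 0;0.001 0 0.004 0 0 0;0.001 0 0.004 0 0 0'| sed -n '2p;4,6p'
python3 -m crank '0 0 0 0 0 0;0 0 0 0 0 0;0 0 0 0 0 0;0 0 0 0 0 0;0 0 0 0 0 0' 1.0| sed -n '2p;4,6p'
python3 -m crank '0 0 -0.03 0 0 0;0 0 -0.07 0 0 0;0 0 -0.11 0 0 0;0 0 -0.13 0 0 0;0 0 -0.13 0 0 0'| sed -n '2p;4,6p'
python3 - <<'E'
from h import *
d=r.get_image("wrist");im=d["image"];print([r.sense()["eef_pos"].round(4)])
u,v=map(int,proj(d,[.57,.244,.05]));print(u,v)
c=cv2.resize(im[v-60:v+60,u-80:u+80],None,fx=4,fy=4,interpolation=cv2.INTER_CUBIC)
for ra,z,col in((.0275,.046,(255,0,255)),):
  for a in np.linspace(0,6.28,90):
    p=proj(d,[.57+ra*np.cos(a),.244+ra*np.sin(a),z]);cv2.circle(c,(int((p[0]-u+80)*4),int((p[1]-v+60)*4)),1,col,-1)
cv2.imwrite("pics/c6.png",c)
E
```

```text
eef_pos: [0.571, 0.2443, 0.064]
force: [0.0, 0.6, -0.3]
width: 0.62
gripper_force: 31.8
eef_pos: [0.5709, 0.2443, 0.0638]
force: [0.2, -0.7, -0.2]
width: 1.005
gripper_force: 0.0
eef_pos: [0.5723, 0.2448, 0.1971]
force: [-0.1, 0.4, -0.5]
width: 1.001
gripper_force: 0.0
[array([0.5714, 0.2445, 0.1951])]
322 187
```

View pics/c6.png

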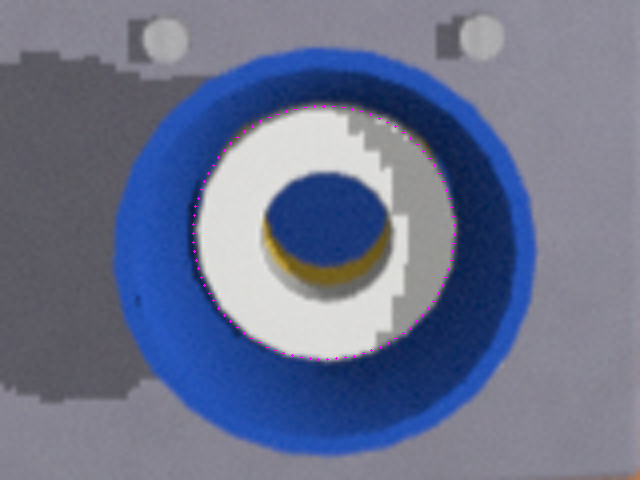

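Both rings lie flat and centred; the white top matches the height predicted at 46 mm. Now the white bottle: fly higher and look.

```bash
python3 -m crank '0 0 -0.04 0 0 0;-0.003 0.03 -0.07 0 0 0;-0.006 0.077 -0.075 0 0 0;-0.01 0.124 -0.075 0 0 0;-0.014 0.171 -0.075 0 0 0;-0.017 0.218 -0.075 0 0 0;-0.02 0.265 -0.075 0 0 0;-0.023 0.312 -0.075 0 0 0'| sed -n '2p;4,6p'
python3 -m crank '-0.003 0.047 0 0 0 0;-0.006 0.094 0 0 0 0;-0.01 0.141 0 0 0 0;-0.013 0.18 0 0 0 0;-0.014 0.202 0 0 0 0;-0.014 0.202 0 0 0 0;-0.014 0.202 0 0 0 0'| sed -n '2p;4,6p'
python3 - <<'E'
from h import *
d=r.get_image("wrist");im=d["image"];print([r.sense()["eef_pos"].round(4)])
X=[.534,-.271]
u,v=map(int,proj(d,[*X,.146]));print(u,v)
c=im.copy()
for ra,z,x in((.0155,.146,X),):
  for a in np.linspace(0,6.28,60):
    p=proj(d,[x[0]+ra*np.cos(a),x[1]+ra*np.sin(a),z]);c[int(p[1]),int(p[0])]=(255,0,255)
c=cv2.resize(c[max(0,v-140):v+110,u-160:u+160],None,fx=2.4,fy=2.4,interpolation=cv2.INTER_NEAREST)
cv2.imwrite("pics/c7.png",c)
E
```

```text
eef_pos: [0.5468, -0.0694, 0.2675]
force: [1.6, -1.1, -0.7]
width: 1.001
gripper_force: 0.0
eef_pos: [0.5332, -0.2695, 0.2675]
force: [-0.8, 0.1, -0.5]
width: 1.001
gripper_force: 0.0
[array([ 0.5334, -0.2689,  0.2678])]
323 190
```

View pics/c7.png

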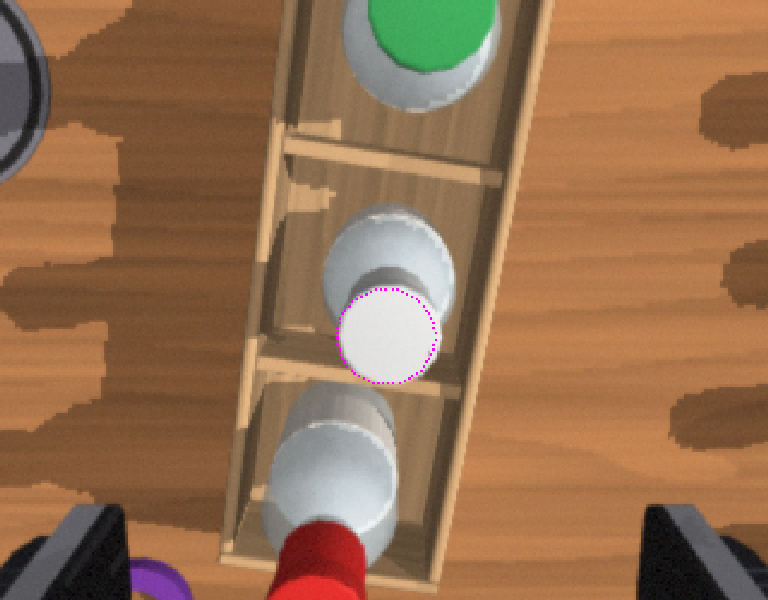

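The white cap matches (0.534, -0.2715) and the crate cell around it is clear. I descend, grip and lift, and compute the cell centre for later.

```bash
python3 - <<'E'
from h import *
d=r.get_image("wrist")
f=lambda x,y:unproj(d,163+x/2.4,50+y/2.4,.066)[:2].round(4)
q=[f(*p) for p in[(284,148),(500,182),(262,362),(460,388)]];print(q,np.mean(q,0))
E
python3 -m crank '0.001 0.002 0.045 0 0 0;0.001 0.002 0.09 0 0 0;0.001 0.002 0.125 0 0 0;0.001 0.002 0.145 0 0 0;0.001 0.002 0.154 0 0 0;0.001 0.002 0.154 0 0 0;0.001 0.002 0.154 0 0 0' 1.0| sed -n '2p;4p'
python3 -m crank '0 0 0 0 0 0;0 0 0 0 0 0;0 0 0 0 0 0;0 0 0 0 0 0;0 0 0 0 0 0;0 0 0 0 0 0;0 0 0 0 0 0;0 0 0 0 0 0' 0.0 45
```

```text
[array([ 0.5884, -0.2311]), array([ 0.5755, -0.3154]), array([ 0.5017, -0.2191]), array([ 0.4903, -0.3019])] [ 0.538975 -0.266875]
eef_pos: [0.5354, -0.2716, 0.1159]
force: [0.2, 0.6, 0.5]
time: 22.4
eef_pos: [0.5351, -0.2719, 0.1154]
orientation: [3.141, -0.0, 0.002]
force: [0.7, 1.5, 6.1]
width: 0.37
gripper_force: 44.1
```

```bash
python3 -m crank '0 0 -0.01 0 0 0;0 0 -0.03 0 0 0;0 0 -0.065 0 0 0;0 0 -0.1 0 0 0;0 0 -0.12 0 0 0;0 0 -0.12 0 0 0'| sed -n '2p;4,6p'
python3 -m crank '0 -0.015 0 0 0 0;0 -0.05 0 0 0 0;0 -0.095 0 0 0 0;0 -0.14 0 0 0 0;0 -0.185 0 0 0 0;0 -0.23 0 0 0 0;0 -0.275 0 0 0 0;0.003 -0.32 0 0 0 0'| sed -n '2p;4,6p'
python3 -m crank '0.008 -0.045 0 0 0 0;0.016 -0.09 0 0 0 0;0.024 -0.13 0 0 0 0;0.03 -0.165 0 0 0 0;0.032 -0.186 0 0 0 0;0.032 -0.196 0 0 0 0;0.032 -0.196 0 0 0 0;0.032 -0.196 0 0 0 0'| sed -n '2p;4,6p'
python3 - <<'E'
from h import *
print(r.sense()["eef_pos"].round(4))
E
```

```text
eef_pos: [0.5358, -0.2724, 0.2382]
force: [0.2, -0.2, -3.4]
width: 0.366
gripper_force: 45.1
eef_pos: [0.536, 0.0507, 0.2334]
force: [1.2, -1.0, -3.5]
width: 0.37
gripper_force: 45.3
eef_pos: [0.5692, 0.2436, 0.2341]
force: [0.5, -0.3, -2.0]
width: 0.365
gripper_force: 45.4
[0.5692 0.2436 0.2341]
```

```bash
python3 -m crank '0.001 0 0.02 0 0 0;0.001 0 0.045 0 0 0;0.001 0 0.06 0 0 0;0.001 0 0.066 0 0 0;0.001 0 0.07 0 0 0;0.001 0 0.072 0 0 0;0.001 0 0.072 0 0 0'| sed -n '2p;4,6p'
python3 -m crank '0 0 0.002 0 0 0;0 0 0.004 0 0 0;0 0 0.005 0 0 0;0 0 0.005 0 0 0'| sed -n '2p;4,6p'
```

```text
eef_pos: [0.5711, 0.2441, 0.1633]
force: [0.2, -0.3, -2.5]
width: 0.37
gripper_force: 45.4
eef_pos: [0.5708, 0.2443, 0.1577]
force: [-0.6, -0.7, -2.4]
width: 0.367
gripper_force: 45.4
```

```bash
python3 -m crank '0 0 0.001 0 0 0;0 0 0.002 0 0 0;0 0 0.002 0 0 0'| sed -n '2p;4,6p'
```

```text
eef_pos: [0.5708, 0.2442, 0.1556]
force: [-0.4, 0.7, -2.6]
width: 0.367
gripper_force: 45.4
```

```bash
python3 -m crank '0 0 0.001 0 0 0;0 0 0.0015 0 0 0;0 0 0.0015 0 0 0'| sed -n '2p;4,6p'
```

```text
eef_pos: [0.5715, 0.2446, 0.1554]
force: [-1.6, 0.3, 11.0]
width: 0.37
gripper_force: 46.3
```

It is seated at the expected height (TCP 0.155) with the load rising. I release, rise and look.

```bash
python3 -m crank '0 0 0 0 0 0;0 0 0 0 0 0;0 0 0 0 0 0;0 0 0 0 0 0;0 0 0 0 0 0;0 0 0 0 0 0' 1.0| sed -n '2p;4,6p'
python3 -m crank '0 0 -0.02 0 0 0;0 0 -0.05 0 0 0;0 0 -0.09 0 0 0;0 0 -0.12 0 0 0;0 0 -0.12 0 0 0'| sed -n '2p;4,6p'
python3 -m crank '0.007 0.047 0 0 0 0;0.014 0.094 0 0 0 0;0.021 0.141 0 0 0 0;0.028 0.188 0 0 0 0;0.035 0.235 0 0 0 0;0.042 0.282 0 0 0 0;0.046 0.311 0 0 0 0;0.046 0.311 0 0 0 0'| sed -n '2p;4,6p'
python3 -m crank '0 0 0 0 0 0;0 0 0 0 0 0'| sed -n '2p'
python3 - <<'E'
from h import *
d=r.get_image("wrist");c=d["image"].copy();print([r.sense()["eef_pos"].round(4)])
for x,y,z in((.617,-.067,.173),(.57,.244,.186)):
  for a in np.linspace(0,6.28,60):
    p=proj(d,[x+.0155*np.cos(a),y+.0155*np.sin(a),z])
    if 0<=p[0]<640 and 0<=p[1]<400:c[int(p[1]),int(p[0])]=(0,255,255)
cv2.imwrite("pics/w8.png",c)
E
```

```text
eef_pos: [0.5708, 0.2443, 0.1542]
force: [1.0, 0.4, -0.1]
width: 0.999
gripper_force: 0.0
eef_pos: [0.5726, 0.2449, 0.2788]
force: [0.1, -0.1, -0.1]
width: 1.002
gripper_force: 0.0
eef_pos: [0.6169, -0.0706, 0.2733]
force: [-0.7, 0.7, -0.4]
width: 0.996
gripper_force: 0.0
eef_pos: [0.6165, -0.0658, 0.2739]
[array([ 0.6166, -0.0656,  0.2741])]
```

View pics/w8.png

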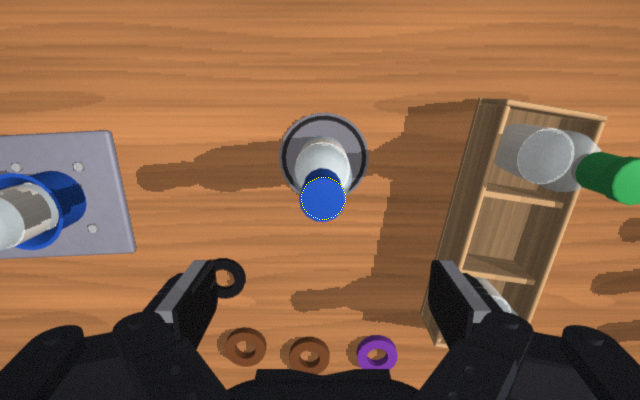

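The blue cap is exactly where predicted (322,198). The white bottle stands in the nest at the left, and the middle crate cell is empty. I grip blue and move it.

```bash
python3 -m crank '0 0.001 0.04 0 0 0;0 0.001 0.08 0 0 0;0 0.001 0.11 0 0 0;0 0.001 0.127 0 0 0;0 0.001 0.133 0 0 0;0 0.001 0.133 0 0 0;0 0.001 0.133 0 0 0' 1.0| sed -n '2p;4p'
python3 -m crank '0 0 0 0 0 0;0 0 0 0 0 0;0 0 0 0 0 0;0 0 0 0 0 0;0 0 0 0 0 0;0 0 0 0 0 0;0 0 0 0 0 0;0 0 0 0 0 0' 0.0 45
python3 -m crank '0 0 -0.01 0 0 0;0 0 -0.03 0 0 0;0 0 -0.065 0 0 0;0 0 -0.1 0 0 0;0 0 -0.115 0 0 0;0 0 -0.115 0 0 0'| sed -n '2p;4,6p'
python3 -m crank '-0.02 0.005 0 0 0 0;-0.05 0.02 0 0 0 0;-0.07 0.055 0 0 0 0;-0.078 0.1 0 0 0 0;-0.078 0.145 0 0 0 0;-0.078 0.18 0 0 0 0;-0.078 0.197 0 0 0 0;-0.078 0.2 0 0 0 0'| sed -n '2p;4,6p'
python3 -m crank '0 0 0 0 0 0;0 0 0 0 0 0'| sed -n '2p'
python3 - <<'E'
from h import *
print([r.sense()["eef_pos"].round(4)])
d=r.get_image("wrist");c=d["image"].copy()
for q in [(.5884,-.2311),(.5755,-.3154),(.5017,-.2191),(.4903,-.3019)]:
    p=proj(d,[*q,.066]);cv2.circle(c,(int(p[0]),int(p[1])),2,(0,255,255),-1)
cv2.imwrite("pics/w9.png",c)
E
```

```text
eef_pos: [0.6174, -0.0674, 0.1424]
force: [0.3, -0.1, 0.0]
time: 29.95
eef_pos: [0.6171, -0.0677, 0.1418]
orientation: [3.142, -0.0, 0.002]
force: [-0.2, 0.9, 6.2]
width: 0.374
gripper_force: 44.3
eef_pos: [0.6177, -0.068, 0.259]
force: [1.0, 0.9, -3.8]
width: 0.368
gripper_force: 45.2
eef_pos: [0.538, -0.2692, 0.255]
force: [-1.0, 0.9, -2.6]
width: 0.372
gripper_force: 45.5
eef_pos: [0.5386, -0.2664, 0.2558]
[array([ 0.5386, -0.2664,  0.2558])]
```

View pics/w9.png

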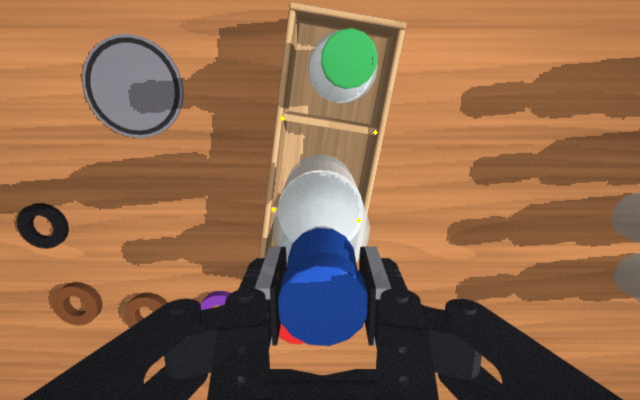

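The cell corners (yellow dots) still match and the bottle hangs above the cell centre. I lower it.

```bash
python3 -m crank '0 0 0.02 0 0 0;0 0 0.055 0 0 0;0 0 0.085 0 0 0;0 0 0.098 0 0 0;0 0 0.103 0 0 0;0 0 0.106 0 0 0;0 0 0.107 0 0 0;0 0 0.107 0 0 0'| sed -n '2p;4,6p'
python3 -m crank '0 0 0.001 0 0 0;0 0 0.002 0 0 0;0 0 0.003 0 0 0;0 0 0.003 0 0 0'| sed -n '2p;4,6p'
```

```text
eef_pos: [0.5392, -0.2679, 0.1503]
force: [0.1, -1.1, -3.4]
width: 0.37
gripper_force: 45.5
eef_pos: [0.5386, -0.2677, 0.1462]
force: [-0.7, -1.2, -2.7]
width: 0.37
gripper_force: 45.5
```

```bash
python3 -m crank '0 0 0.001 0 0 0;0 0 0.0015 0 0 0;0 0 0.0015 0 0 0'| sed -n '2p;4,6p'
```

```text
eef_pos: [0.5389, -0.2678, 0.1449]
force: [-0.1, -0.5, -0.4]
width: 0.367
gripper_force: 45.7
```

```bash
python3 -m crank '0 0 0.0006 0 0 0;0 0 0.0006 0 0 0'| sed -n '2p;4,6p'
python3 -m crank '0 0 0 0 0 0;0 0 0 0 0 0;0 0 0 0 0 0;0 0 0 0 0 0;0 0 0 0 0 0;0 0 0 0 0 0' 1.0| sed -n '2p;4,6p'
python3 -m crank '0 0 -0.02 0 0 0;0 0 -0.05 0 0 0;0 0 -0.09 0 0 0;0 0 -0.13 0 0 0;0 0 -0.14 0 0 0'| sed -n '2p;4,6p'
python3 -m crank '-0.04 0 0 0 0 0;-0.08 0 0 0 0 0;-0.12 0 0 0 0 0;-0.12 0 0 0 0 0;-0.12 0 0 0 0 0'| sed -n '2p;4,6p'
python3 - <<'E'
from h import *
for n in("scene","top"):
    d=r.get_image(n);c=d["image"].copy()
    for x,y,z in((.57,.244,.186),(.539,-.268,.176)):
      for a in np.linspace(0,6.28,50):
        p=proj(d,[x+.0155*np.cos(a),y+.0155*np.sin(a),z]);c[int(p[1]),int(p[0])]=(0,255,255)
    cv2.imwrite(f"pics/f_{n}.png",c)
a=cv2.imread("pics/f_scene.png")[100:380,180:500];b=cv2.imread("pics/f_top.png")[60:300,80:520]
a=cv2.resize(a,None,fx=1.25,fy=1.25);b=cv2.resize(b,(400,218));
o=np.zeros((580,800,3),np.uint8);o[:350,:400]=a;o[:218,400:]=b;cv2.imwrite("pics/final.png",o)
E
```

```text
eef_pos: [0.5392, -0.2679, 0.1448]
force: [0.0, 0.8, 6.6]
width: 0.368
gripper_force: 46.2
eef_pos: [0.5387, -0.2677, 0.1441]
force: [-0.4, -0.5, -0.5]
width: 1.003
gripper_force: 0.0
eef_pos: [0.5401, -0.2685, 0.2887]
force: [0.4, 0.2, -0.2]
width: 1.003
gripper_force: 0.0
eef_pos: [0.4182, -0.2677, 0.2842]
force: [-0.8, -0.2, 0.4]
width: 0.999
gripper_force: 0.0
```

View pics/final.png

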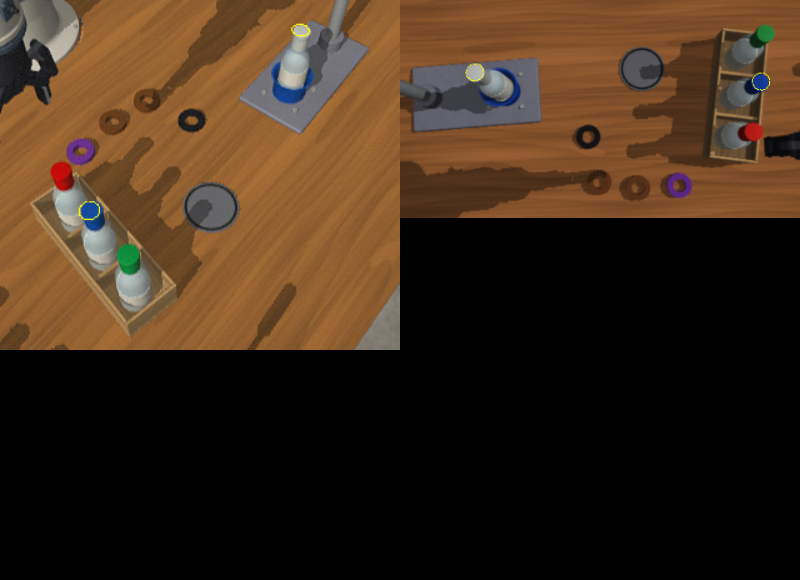

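Both views show the white bottle upright in the nest and the blue one upright in the middle cell, with both cap tops on the predicted circles. The red, green and black items haven't moved. I'm handing it in.

```bash
python3 -c "
from workcell import r
print(r.job_done())"
```

```text
the job is handed in; nothing more can be done
None
```

The job is handed in (no verdict was shown): the white bottle stands on the yellow and white rings in the nest, the blue bottle stands in the middle crate cell, and in the last pictures the red and green bottles and the black ring looked unmoved.

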